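# Set the polariser cap on a microscope lamp foot

## Task

Turn the selector on the lamp control box to the position marked with the round dot. Then screw the knurled cap on the microscope foot clockwise all the way down until it bottoms out, and back it off a quarter turn so that the polariser under it can rotate. Keep gripping the cap there: the program finishes while the gripper is still holding the cap still at that angle, so that a colleague can tighten its set screw, and the loose parts lying about stay where they are.

Things in the scene. Friction and masses are not known exactly. Their poses are not given: they have to be found in the camera images.
- selector_grip (a point): Where to grip the black selector knob on the lamp control box: on its axis, 9 mm below its top, 29 mm above its underside. A skirt 50 mm across, 8 mm high, carries a grip bar 42 mm long, 14 mm thick, 30 mm tall. The point turns with the knob: x runs along the bar, the -x end is the pointer (white line), z up.
- selector_turn (a joint): Selector angle (rad), growing clockwise seen from above; the pointer is at the four marks at 0, 0.7, 1.4 (the round dot) and 2.1; end stops at 0 and 2.1. It clicks: a spring detent (about 0.1 N m to get over) pulls it to the nearest mark when let go. It starts at 0 or 0.7.
- control: Grey lamp control box 130 x 130 mm, top 56 mm above the bench, fixed; origin at the centre of its underside, z up. On its top, 49 mm from the knob's axis, white marks 0.7 rad apart: counted clockwise from above a tick, a tick, the round dot (15 mm), a tick; they lie around the box's -x side. The knob's axis is at the box's centre.
- cap_mid (a point): Centre of the round black knurled cap (on its axis, half-way up); 40 mm diameter, 24 mm high, lens window in its top, short bright index line on the top rim at the point's -x side; turns with the cap, z up. It is already started on the thread of the lens tube. Bottomed out, this centre is 102 mm above the bench.
- cap_turn (a joint): Cap angle (rad), growing clockwise seen from above (screwing on). Starts between 1.4 and 3.2, comes to a hard stop (bottomed out) at 5.0. Right-hand thread: the cap sinks 5 mm per turn (0.8 mm per rad). Thread friction is about 0.05 N m; it stays where it is left.
- foot: White microscope foot 200 x 140 mm, top 50 mm above the bench, fixed; origin at the centre of its underside. Upright lens tube at x = -35 mm, y = 0: 34 mm diameter, with a 39 mm flange from 82 to 90 mm above the bench on which the cap bottoms; the fingertips may reach below the cap beside it. A block 75 mm high stands at the +x end, from x = 43 mm on.
- cap: The knurled cap; origin at the centre of its underside, z up, turns with the cap.
- eyepiece: Bystander, loose: black microscope eyepiece standing upright, 34 mm diameter, 56 mm tall, origin at the centre of its underside.
- objective: Bystander, loose: steel objective lens standing upright, 24 mm diameter, 44 mm tall, origin at the centre of its underside.
- slide_box: Bystander, loose: small flat black slide box 85 x 36 x 22 mm, origin at the centre of its underside, long along its x.
Things that resemble listed ones, but are neither listed nor needed, are in the scene too. Of the things like the control, leave any that is orange or pink; of the rest the larger one is meant.

How it is judged (in metres and radians):
On the way, in this order (a step that is already met when the one before it is completed fails the run):
1. the selector is at the round dot (value of joint selector_turn between 1.22 and 1.58 rad), for 0.2 s.
2. the cap is screwed down until it bottoms out (value of joint cap_turn above 4.88 rad), for 0.1 s.
3. the cap is backed off a quarter turn (value of joint cap_turn between 3.13 and 3.73 rad), for 0.2 s.
At the end, for the whole second after the job is handed in: The selector rests at the round dot (within 0.18 rad), the cap stands a quarter turn (1.57 rad, within 0.3 rad) back from its stop and does not turn (under 0.08 rad/s), and the fingers grip it (contact force over 3 N) (all of step 1 and all of step 3 and velocity of joint cap_turn between -0.08 and 0.08 rad/s and contact force between cap and the fingers above 3 N); the arm keeps its last pose, push and grip.
It fails at once if the eyepiece is knocked away (moved over 30 mm) (distance of eyepiece from where it was at the start of the episode above 0.03 m).
It fails at once if the objective is knocked away (moved over 30 mm) (distance of objective from where it was at the start of the episode above 0.03 m).
It fails at once if the slide box is knocked away (moved over 30 mm) (distance of slide_box from where it was at the start of the episode above 0.03 m).
It also fails if it takes over 64 s, if anything falls off the work surface, if the arm or the gripper's body presses on something with over 40 N, if the wrist force passes 120 N, or if a joint passes its speed limit or range.

## Robot

A 6-joint arm with a two-finger parallel gripper is mounted at the origin on the work surface. World frame = base frame: x ahead of the robot, y to its left, z up, the work surface at z = 0. Lengths are in mm, angles in rad, forces in N, time in s.
With the tool pointing down it reaches from about 350 to 875 mm from the base axis. Payload 4.2 kg.
Tool frame: the origin (TCP) lies between the finger pads; the fingertips stand 25 mm ahead of it and the grasp point (between the pads) lies 6 mm ahead of it; z points along the fingers, y is the line along which they close (so a half turn about z gives the same grasp; the last joint's range is limited). The gripper opens to 85 mm and grips with 20 to 120 N. Pads are 22 mm wide; open, the fingers measure 114 mm over their backs; the gripper's body (76 mm by 85 mm) begins 54 mm behind the grasp point. The pads swing forward as they close: fully open they stand 13 mm farther back than shut.
Start: joints at [-1.072, 0.385, 0.008, 0, -1.194, -0.259], TCP at [148.46, -607.091, 256.312] pointing down, gripper open.
Joint ranges: [-3.14, 3.14], [-1.21, 2.06], [-1.07, 1.41], [-3.16, 2.05], [-2.99, -0.16], [-3.1, 3.1]. Speed limits (rad/s): [2.79, 2.79, 3.14, 3.14, 3.14, 3.14].

## Interface

Orientations are given as a unit quaternion [x, y, z, w].
In Python, from bench import read_state, get_image, job_done gives the robot as it stands.
- The arm moves only by the tool play_rows, never from a script. Its argument "series" is a list of rows, each a list of 6 numbers: the shift along the world's x, y, z in mm, then the turn, a rotation vector about the world's x, y, z in units of 6 degrees (1.0 is 6 degrees). A call has 1 to 20 rows; each row shifts and turns the commanded pose from where the row before left it; what a row does not reach is not made up. A row lasts 1/12 s, in which the tool goes at most 41.7 mm and 7.16 degrees, less where a joint would pass 70% of its speed; a pose out of reach is approached as far as the arm can. A call is refused whole if a number of a shift passes 41.7 or a number of a turn 1, either way. A call with a gripper value outside its range is refused whole. "gripper" is the opening, from 0 (shut) to 1 (fully open), set as the call begins (left out, the last holds). The fingers move at their own pace and stop on an object; the grip force is fixed at half the most. Time passes only in rows, so rows that do not move let the fingers close. It gives the time, the measured TCP pose, the force, the opening and the grip force at its end, in the units of the state.
- read_state(): the state, without advancing time (a new reading comes with each control period).
- get_image(name): name is "side" or "top" or "wrist"; returns a dict with "image" (480x640x3 uint8, red, green, blue), "fx", "fy", "cx", "cy" (pixels), "dist_coeffs" ([k1, k2, p1, p2, k3] as OpenCV has them; the pictures are not rectified), "eye" and "rotation" of the camera in the world. Camera axes: x right, y down, z forward; pixel columns grow to the right and rows downward; lengths in mm; the calibration is good to about 2 mm. A picture is of the moment at which its call begins. There is no depth.
- job_done(): hands the job in; it is judged then, once.
The state is a dict: "clock": time; "joints": joint angles; "joint_vel": joint speeds; "joint_efforts": joint torques, N m; "position": TCP position; "ee_rot": TCP orientation; "contact_force": force on the tool from outside, world axes, zero at the start; "wrist_torque": the same for the moment, N m; "gripper_width": finger opening in mm; "grasp_force": force on a finger pad.
Only numpy, scipy, OpenCV 4.12 (cv2) and the standard library are available. Lean on these libraries where they do the work, as an engineer would, in place of code of your own. Each camera call takes 0.05 s, during which the arm holds its last target. There are 200 camera calls.

## Working session

There is one attempt and no reset: what is moved stays moved. The work goes in short steps, Python scripts to look and compute and a tool call to move; the robot and the scene stay as the last step left them, time stands still between calls to the robot, and variables do not carry over. Pictures are saved under pics/ and viewed, at most 10 in all, crops included, and the job is handed in when it is done.

Besides the shell and the picture viewer there is one more tool, called after "Call:" by a JSON object that holds its "method" and its "body", one argument or row to a line. play_rows: Moves the arm, as the interface text tells. Its arguments: {"type":"object","properties":{"series":{"type":"array","items":{"type":"array","items":{"type":"number"}}},"gripper":{"type":"number"}},"required":["series"]}

```bash
mkdir -p pics; cat > h.py <<'E'
import numpy as np, cv2
from bench import read_state, get_image, job_done
def shot(n,f):
    d=get_image(n); cv2.imwrite('pics/'+f+'.png',d['image'][:,:,::-1]); np.save('pics/'+f+'.npy',d,allow_pickle=True); return d
def load(f): return np.load('pics/'+f+'.npy',allow_pickle=True).item()
def ray(d,uv,z):
    K=np.array([[d['fx'],0,d['cx']],[0,d['fy'],d['cy']],[0,0,1]])
    p=cv2.undistortPoints(np.array(uv,float).reshape(-1,1,2),K,np.array(d['dist_coeffs'],float))[:,0]
    v=np.c_[p,np.ones(len(p))]@np.array(d['rotation']).T
    e=np.array(d['eye']); return e+v*((z-e[2])/v[:,2])[:,None]
E
python3 - <<'E'
from h import *
for n in('top','side'):
    d=shot(n,n+'0'); print(n,d['eye'],np.round(d['rotation'],3).tolist(),d['fx'])
print(read_state())
E
```

```text
top [ 295.82017057   54.92836114 1353.20855493] [-0.69, 0.716, -0.075, 0.075] 574.4449860869228
side [413.6014292  805.26684275 931.84850255] [-0.099, 0.926, -0.362, 0.037] 534.1978579466223
{'clock': 0.1, 'joints': array([-1.07239206e+00,  3.85479812e-01,  6.78486284e-03, -4.03879589e-04,
       -1.19402047e+00, -2.58589775e-01]), 'joint_vel': array([ 0.00073397, -0.00148654,  0.00477418,  0.00121404, -0.00048904,
        0.00145625]), 'joint_efforts': array([-2.44086395e-04, -3.93319774e+01,  1.88929528e+01,  4.19795126e+00,
       -2.59818175e-03,  1.97269145e-06]), 'position': array([ 148.34800188, -606.66031558,  255.34421666]), 'ee_rot': array([-1.19546119e-01,  9.92828167e-01,  9.60990913e-04, -1.80157336e-04]), 'contact_force': array([ 0.55141691,  0.2088195 , -0.00158242]), 'wrist_torque': array([ 0.01222629, -0.01530965, -0.01900529]), 'grasp_force': 0.0, 'gripper_width': 85.10670896588094}
```

View pics/top0.png

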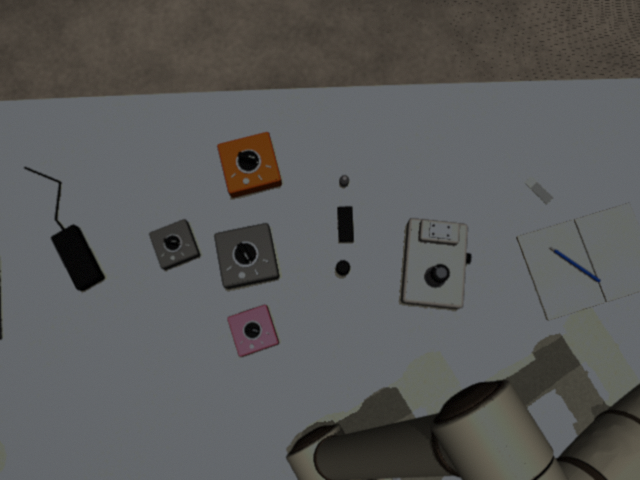

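View pics/side0.png

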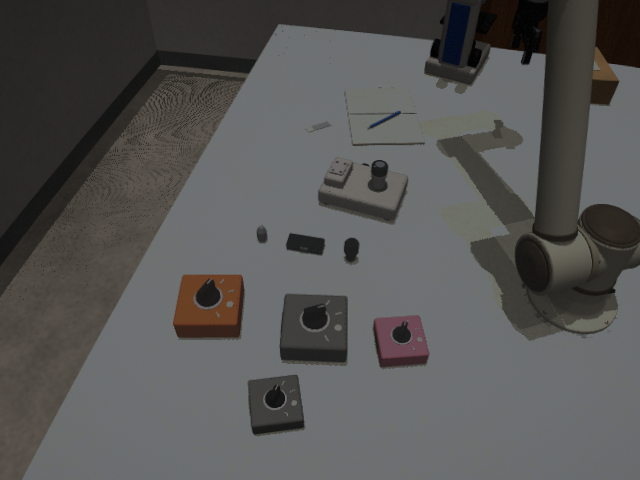

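The grey target box is at about (247,254) in the top view, with its dot at (242,275). The foot's cap is at about (438,272). The rotation is a quaternion, so I'll fix the helper and then zoom in.

```bash
sed -i "s/np.array(d\['rotation'\]).T/Rotation.from_quat(d['rotation']).as_matrix().T/; 1a from scipy.spatial.transform import Rotation" h.py
python3 - <<'E'
from h import *
t=load('top0');s=load('side0')
c=lambda d,x,y,w,h,k:cv2.resize(d['image'][y:y+h,x:x+w,::-1],None,fx=k,fy=k,interpolation=cv2.INTER_CUBIC)
a=np.hstack([c(t,205,214,80,80,5),c(t,395,214,80,80,5)])
b=np.hstack([c(s,275,285,80,60,5),c(s,340,150,80,60,5)])
m=np.vstack([a,cv2.resize(b,(800,300))[:200]*1]);cv2.imwrite('pics/crop0.png',cv2.convertScaleAbs(m,alpha=1.8))
im=t['image'];hsv=cv2.cvtColor(im,cv2.COLOR_RGB2HSV)
print('box',ray(t,[(247,254)],60)[0],'cap',ray(t,[(438,272)],115)[0],'dot',ray(t,[(242,275)],56)[0])
for n,uv,z in(('eyep',(343,268),56),('obj',(344,181),44),('slide',(345,224),22)):print(n,ray(t,[uv],z)[0])
E
```

```text
box [538.18933678 212.82336284  60.        ] cap [ 472.21697222 -209.14277002  115.        ] dot [490.70054069 225.30072978  56.        ]
eyep [498.16466459  -5.48406985  56.        ]
obj [709.08683363 -18.1654226   44.        ]
slide [609.07910895 -16.74015021  22.        ]
```

View pics/crop0.png

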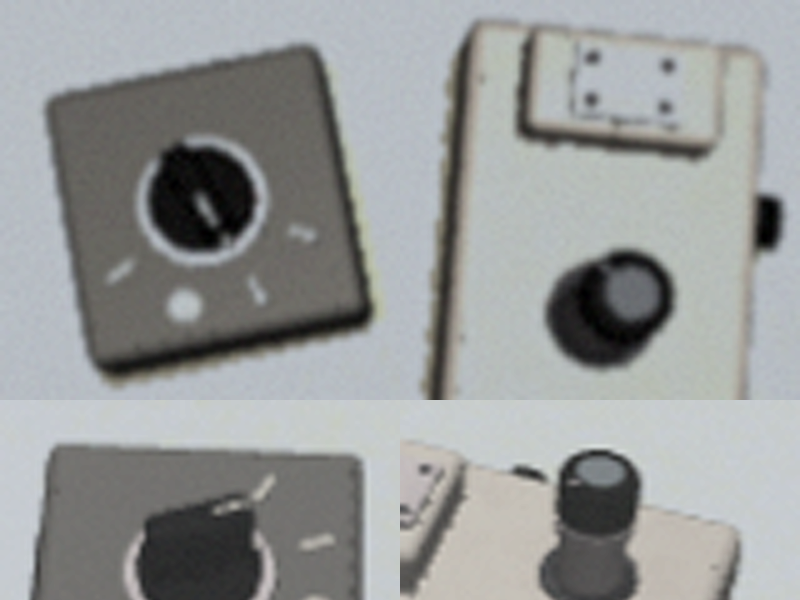

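The crop shows the pointer aimed at the second tick, so the selector is at 0.7. The dot is at about (241.6,275) and the cap top at about (442,272), with the index line at (436,267.6).

```bash
python3 - <<'E'
from h import *
from scipy.optimize import least_squares
t=load('top0');s=load('side0')
m=ray(t,[(265,260.6),(256.4,272),(241.6,275),(229,268)],56)[:,:2]
def f(p):
    a=p[2]-np.arange(4)*.7
    return (p[:2]+49*np.c_[np.cos(a),np.sin(a)]-m).ravel()
r=least_squares(f,[538,213,-2]);print('ctr',r.x,np.round(r.fun,1))
print('pointer ang at 0.7:',np.degrees(r.x[2]-.7),'dot',np.degrees(r.x[2]-1.4))
for z in(115,117):print('cap top',ray(t,[(442,272)],z)[0],'side',ray(s,[(340+200/5,150+70/5)],z)[0])
st=read_state();y=Rotation.from_quat(st['ee_rot']).as_matrix()[:,1];print('yaw y',np.degrees(np.arctan2(y[1],y[0])))
E
```

```text
ctr [538.9627471  217.41395926  -1.92048038] [ 0.2 -0.8  0.1  0.7  0.  -0.1 -0.2  0.2]
pointer ang at 0.7: -150.1424660930476 dot -190.2495117522052
cap top [ 471.8772303  -217.87340517  115.        ] side [ 467.3119106  -219.75784599  115.        ]
cap top [ 471.59285647 -217.43276573  117.        ] side [ 467.18040401 -217.24814024  117.        ]
yaw y 103.73181650935183
```

Call:
{"method": "play_rows", "body": {
  "series": [
    [18,38,0,0,0,0],
    [18,38,0,0,0,0],
    [18,38,0,0,0,0],
    [18,38,0,0,0,0],
    [18,38,0,0,0,0],
    [18,38,0,0,0,0],
    [18,38,0,0,0,0],
    [18,38,0,0,0,0],
    [18,38,0,0,0,0],
    [18,38,0,0,0,0]
  ],
  "gripper": 0.6
}}

```text
clock: 0.93
position: [326.8, -228.6, 256.3]
ee_rot: [-0.119, 0.993, 0.0, 0.0]
contact_force: [1.5, 0.5, -0.2]
gripper_width: 51.2
grasp_force: 0.0
```

Call:
{"method": "play_rows", "body": {
  "series": [
    [17.7,37.2,-3,0,0,0.3],
    [17.7,37.2,-3,0,0,0.3],
    [17.7,37.2,-3,0,0,0.3],
    [17.7,37.2,-3,0,0,0.3],
    [17.7,37.2,-3,0,0,0.3],
    [17.7,37.2,-3,0,0,0.3],
    [17.7,37.2,-3,0,0,0.3],
    [17.7,37.2,-3,0,0,0.3],
    [17.7,37.2,-3,0,0,0.3],
    [17.7,37.2,-3,0,0,0],
    [17.7,37.2,-3,0,0,0],
    [17.7,37.2,-3,0,0,0],
    [0,0,0,0,0,0],
    [0,0,0,0,0,0],
    [0,0,0,0,0,0]
  ]
}}

```text
clock: 2.18
position: [538.7, 215.7, 219.4]
ee_rot: [-0.258, 0.966, -0.0, -0.001]
contact_force: [0.2, -0.8, -0.8]
gripper_width: 51.6
grasp_force: 0.0
```

```bash
python3 - <<'E'
from h import *
d=shot('wrist','w1');s=read_state();print(s['position'],s['joints'],d['eye'],d['rotation'])
E
```

```text
[538.64832918 215.11907405 219.97598119] [ 6.59007200e-01  3.37529795e-01 -1.58972608e-01 -1.73018194e-04
 -1.07556609e+00 -1.70766775e+00] [474.75539335 178.98101844 337.90308652] [0.49542733 0.85616214 0.12740282 0.0728469 ]
```

View pics/w1.png

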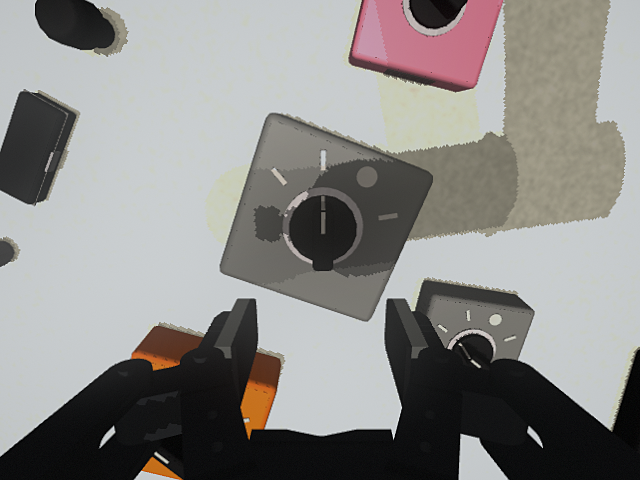

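The wrist view shows the pointer line straight up from (323,235) to (323,197), aligned with the tool. The marks are at (280,176), (323,160), (367,177, the dot) and (388,216).

```bash
python3 - <<'E'
from h import *
from scipy.optimize import least_squares
t=load('w1')
m=ray(t,[(280,176),(323,160),(367,177),(388,216)],56)[:,:2]
def f(p):
    a=p[2]-np.arange(4)*.7
    return (p[:2]+49*np.c_[np.cos(a),np.sin(a)]-m).ravel()
r=least_squares(f,[538,213,-2]);print('ctr',r.x,np.round(r.fun,1),np.degrees(r.x[2]-.7))
y=Rotation.from_quat(read_state()['ee_rot']).as_matrix()[:,1];print(np.degrees(np.arctan2(y[1],y[0])))
E
```

```text
ctr [536.96657585 217.08586788  -1.92564939] [ 0.2 -0.2 -0.1  0.3 -0.2 -0.1  0.1 -0. ] -150.4386288114193
119.91146027260976
```

Call:
{"method": "play_rows", "body": {
  "series": [
    [-1.2,2,-20,0,0,0],
    [0,0,-25,0,0,0],
    [0,0,-25,0,0,0],
    [0,0,-20,0,0,0],
    [0,0,-15,0,0,0],
    [0,0,-10,0,0,0],
    [0,0,-7,0,0,0],
    [0,0,-5,0,0,0],
    [0,0,0,0,0,0],
    [0,0,0,0,0,0]
  ]
}}

```text
clock: 3.07
position: [538.4, 217.9, 94.0]
ee_rot: [-0.258, 0.966, 0.0, 0.001]
contact_force: [-0.5, 0.1, -0.1]
gripper_width: 51.5
grasp_force: 0.0
```

Call:
{"method": "play_rows", "body": {
  "series": [
    [0,0,0,0,0,0],
    [0,0,0,0,0,0],
    [0,0,0,0,0,0],
    [0,0,0,0,0,0],
    [0,0,0,0,0,0],
    [0,0,0,0,0,0],
    [0,0,0,0,0,0],
    [0,0,0,0,0,0]
  ],
  "gripper": 0
}}

```text
clock: 3.73
position: [538.8, 217.4, 94.3]
ee_rot: [-0.258, 0.966, -0.0, 0.001]
contact_force: [1.6, -4.9, 4.5]
gripper_width: 12.7
grasp_force: 61.8
```

Call:
{"method": "play_rows", "body": {
  "series": [
    [0,0,0,0,0,-0.5],
    [0,0,0,0,0,-0.7],
    [0,0,0,0,0,-0.7],
    [0,0,0,0,0,-0.7],
    [0,0,0,0,0,-0.7],
    [0,0,0,0,0,-0.7],
    [0,0,0,0,0,-0.7],
    [0,0,0,0,0,-0.7],
    [0,0,0,0,0,-0.7],
    [0,0,0,0,0,-0.6],
    [0,0,0,0,0,0],
    [0,0,0,0,0,0],
    [0,0,0,0,0,0],
    [0,0,0,0,0,0]
  ]
}}

```text
clock: 4.9
position: [539.2, 215.9, 94.3]
ee_rot: [0.089, 0.996, -0.001, 0.001]
contact_force: [4.5, -10.2, 3.5]
gripper_width: 13.1
grasp_force: 61.8
```

Call:
{"method": "play_rows", "body": {
  "series": [
    [0,0,0,0,0,0],
    [0,0,0,0,0,0],
    [0,0,0,0,0,0],
    [0,0,0,0,0,0],
    [0,0,0,0,0,0],
    [0,0,0,0,0,0]
  ],
  "gripper": 0.6
}}

```text
clock: 5.4
position: [537.9, 218.3, 93.2]
ee_rot: [0.089, 0.996, 0.0, -0.0]
contact_force: [-0.8, 0.5, 0.5]
gripper_width: 51.3
grasp_force: 0.0
```

Call:
{"method": "play_rows", "body": {
  "series": [
    [0,0,10,0,0,0],
    [0,0,20,0,0,0],
    [0,0,30,0,0,0],
    [0,0,30,0,0,0],
    [0,0,30,0,0,0],
    [0,0,10,0,0,0],
    [0,0,0,0,0,0],
    [0,0,0,0,0,0]
  ]
}}

```text
clock: 6.07
position: [537.7, 217.9, 223.8]
ee_rot: [0.09, 0.996, 0.001, 0.0]
contact_force: [1.1, 0.3, -1.0]
gripper_width: 51.4
grasp_force: 0.0
```

```bash
python3 - <<'E'
from h import *
d=shot('wrist','w2');s=read_state();print(s['position'],s['joints'],s['clock'])
E
```

```text
[537.26348941 217.5989197  222.49655724] [ 6.63755843e-01  3.34991363e-01 -1.55746474e-01 -8.39279311e-04
 -1.08161077e+00 -2.41351287e+00] 6.1167
```

View pics/w2.png

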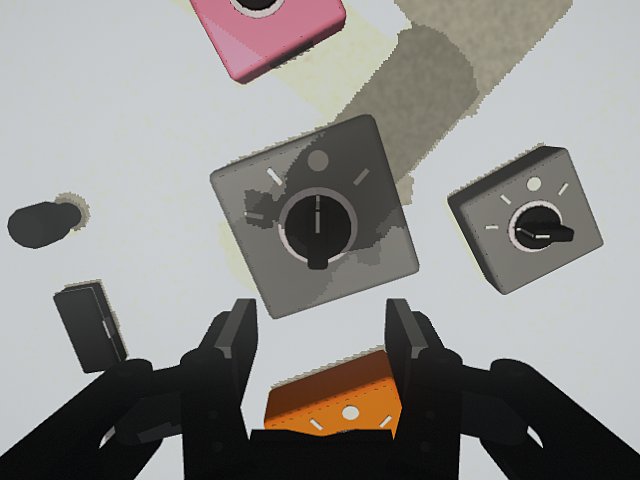

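The pointer now points at the dot. Next I move to the cap, unwinding the wrist on the way so it has the full clockwise range.

Call:
{"method": "play_rows", "body": {
  "series": [
    [-3.4,-21.7,0,0,0,1],
    [-3.4,-21.7,0,0,0,1],
    [-3.4,-21.7,0,0,0,1],
    [-3.4,-21.7,0,0,0,1],
    [-3.4,-21.7,0,0,0,1],
    [-3.4,-21.7,0,0,0,1],
    [-3.4,-21.7,0,0,0,1],
    [-3.4,-21.7,0,0,0,1],
    [-3.4,-21.7,0,0,0,1],
    [-3.4,-21.7,0,0,0,1],
    [-3.4,-21.7,0,0,0,1],
    [-3.4,-21.7,0,0,0,1],
    [-3.4,-21.7,0,0,0,1],
    [-3.4,-21.7,0,0,0,1],
    [-3.4,-21.7,0,0,0,1],
    [-3.4,-21.7,0,0,0,1],
    [-3.4,-21.7,0,0,0,1],
    [-3.4,-21.7,0,0,0,1],
    [-3.4,-21.7,0,0,0,1],
    [-3.4,-21.7,0,0,0,1]
  ],
  "gripper": 0.8
}}

```text
clock: 7.78
position: [468.7, -216.9, 221.3]
ee_rot: [0.819, -0.573, -0.002, 0.001]
contact_force: [0.9, 0.8, -0.3]
gripper_width: 68.4
grasp_force: 0.0
```

Call:
{"method": "play_rows", "body": {
  "series": [
    [0,0,0,0,0,1],
    [0,0,0,0,0,1],
    [0,0,0,0,0,1],
    [0,0,0,0,0,1],
    [0,0,0,0,0,1],
    [0,0,0,0,0,1],
    [0,0,0,0,0,1],
    [0,0,0,0,0,0],
    [0,0,0,0,0,0],
    [0,0,0,0,0,0]
  ]
}}

```text
clock: 8.62
position: [469.6, -216.0, 222.3]
ee_rot: [0.969, -0.245, -0.001, 0.0]
contact_force: [-0.0, -1.1, 0.4]
gripper_width: 68.2
grasp_force: 0.0
```

```bash
python3 - <<'E'
from h import *
d=shot('wrist','w3');s=read_state();print(s['position'],s['joints'],s['clock'],s['ee_rot'])
E
```

```text
[ 469.72215812 -216.06076145  222.58607575] [-1.16947638e-01  2.31069523e-01 -3.04305406e-01 -9.72253070e-05
 -1.03696706e+00  1.19275923e+00] 8.6667 [ 9.69523415e-01 -2.44997447e-01 -7.71698777e-04  5.91286324e-05]
```

View pics/w3.png

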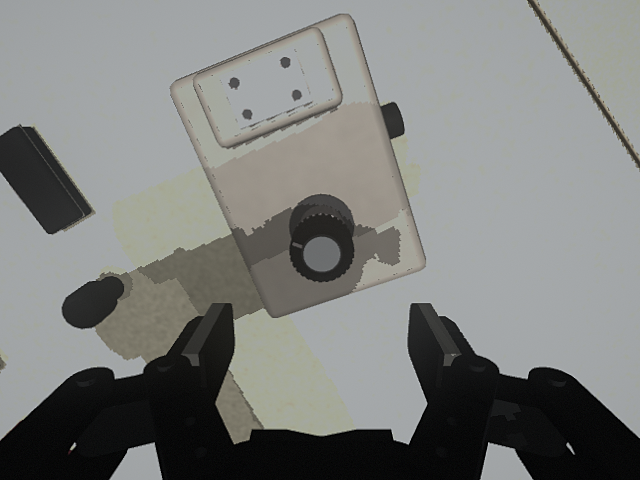

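The cap top shows at about (321,252), with its index line at (297,246) and the fingers centred on about x = 322.

```bash
python3 - <<'E'
from h import *
t=load('w3')
print(ray(t,[(321.5,254),(297,246)],116))
E
```

```text
[[ 468.31411942 -214.91706456  116.        ]
 [ 479.92248552 -204.27006347  116.        ]]
```

Call:
{"method": "play_rows", "body": {
  "series": [
    [-0.6,0,-15,0,0,0],
    [0,0,-20,0,0,0],
    [0,0,-20,0,0,0],
    [0,0,-20,0,0,0],
    [0,0,-12,0,0,0],
    [0,0,-10,0,0,0],
    [0,0,-8,0,0,0],
    [0,0,-6,0,0,0],
    [0,0,0,0,0,0],
    [0,0,0,0,0,0]
  ]
}}

```text
clock: 9.5
position: [469.7, -216.2, 112.5]
ee_rot: [0.97, -0.244, 0.0, 0.0]
contact_force: [-0.2, -0.3, 1.1]
gripper_width: 68.1
grasp_force: 0.0
```

Call:
{"method": "play_rows", "body": {
  "series": [
    [0,0,0,0,0,0],
    [0,0,0,0,0,0],
    [0,0,0,0,0,0],
    [0,0,0,0,0,0],
    [0,0,0,0,0,0],
    [0,0,0,0,0,0],
    [0,0,0,0,0,0]
  ],
  "gripper": 0
}}

```text
clock: 10.08
position: [469.7, -216.5, 113.4]
ee_rot: [0.97, -0.244, 0.001, 0.0]
contact_force: [-1.9, -0.5, 5.5]
gripper_width: 38.4
grasp_force: 59.8
```

```bash
python3 - <<'E'
from h import *
s=read_state();print(s)
E
```

```text
{'clock': 10.0833, 'joints': array([-1.17462464e-01,  3.59060423e-01, -4.44128118e-01,  9.65973643e-04,
       -7.66349972e-01,  1.19469781e+00]), 'joint_vel': array([-0.00037003,  0.00018754, -0.00127513,  0.00030745, -0.00191082,
        0.00165466]), 'joint_efforts': array([ 1.00820437e+00, -3.03560400e+01,  1.33611506e+01,  2.36175299e+00,
        4.85402942e-01, -1.92471792e-02]), 'position': array([ 469.72355279, -216.5227173 ,  113.36604805]), 'ee_rot': array([ 9.69788564e-01, -2.43945963e-01,  6.66879049e-04,  2.51273855e-04]), 'contact_force': array([-1.88361096, -0.5222186 ,  5.48479888]), 'wrist_torque': array([-0.33438983,  0.53946198, -0.01708882]), 'grasp_force': 59.835712909698486, 'gripper_width': 38.385036157008045}
```

Call:
{"method": "play_rows", "body": {
  "series": [
    [0,0,-0.06,0,0,-0.7],
    [0,0,-0.08,0,0,-1],
    [0,0,-0.08,0,0,-1],
    [0,0,-0.08,0,0,-1],
    [0,0,-0.08,0,0,-1],
    [0,0,-0.08,0,0,-1],
    [0,0,-0.08,0,0,-1],
    [0,0,-0.08,0,0,-1],
    [0,0,-0.08,0,0,-1],
    [0,0,-0.08,0,0,-1],
    [0,0,-0.08,0,0,-1],
    [0,0,-0.08,0,0,-1],
    [0,0,-0.08,0,0,-1],
    [0,0,-0.08,0,0,-1],
    [0,0,-0.08,0,0,-1],
    [0,0,0,0,0,0],
    [0,0,0,0,0,0]
  ]
}}

```text
clock: 11.5
position: [468.4, -216.9, 112.1]
ee_rot: [-0.526, 0.85, 0.0, -0.001]
contact_force: [-5.4, -3.6, 7.0]
gripper_width: 38.4
grasp_force: 59.8
```

```bash
cat > st.py <<'E'
from h import *
s=read_state();y=Rotation.from_quat(s['ee_rot']).as_matrix()[:,1]
print(s['clock'],s['position'].round(1),'yaw',np.degrees(np.arctan2(y[1],y[0])).round(2),'j6',s['joints'][5].round(3),'F',s['contact_force'].round(1),'T',s['wrist_torque'].round(3),s['grasp_force'])
E
python3 st.py
```

```text
11.5 [ 468.4 -216.9  112.1] yaw 153.52 j6 -0.345 F [-5.4 -3.6  7. ] T [-1.061  1.275 -0.063] 59.80721354484558
```

Call:
{"method": "play_rows", "body": {
  "series": [
    [0,0,-0.08,0,0,-0.7],
    [0,0,-0.08,0,0,-0.7],
    [0,0,-0.08,0,0,-0.7],
    [0,0,-0.08,0,0,-0.7],
    [0,0,-0.08,0,0,-0.7],
    [0,0,0,0,0,0],
    [0,0,0,0,0,0]
  ]
}}

```text
clock: 12.08
position: [468.1, -216.7, 111.8]
ee_rot: [-0.363, 0.932, 0.0, -0.001]
contact_force: [-5.2, -3.1, 8.5]
gripper_width: 38.4
grasp_force: 59.9
```

```bash
python3 st.py
```

```text
12.0833 [ 468.1 -216.7  111.8] yaw 132.52 j6 -0.712 F [-5.2 -3.1  8.5] T [-0.683  1.502 -0.068] 59.8669159412384
```

Call:
{"method": "play_rows", "body": {
  "series": [
    [0,0,-0.1,0,0,-0.7],
    [0,0,-0.1,0,0,-0.7],
    [0,0,-0.1,0,0,-0.7],
    [0,0,-0.1,0,0,-0.7],
    [0,0,-0.1,0,0,-0.7],
    [0,0,0,0,0,0],
    [0,0,0,0,0,0]
  ]
}}

```text
clock: 12.67
position: [467.9, -216.4, 111.4]
ee_rot: [-0.187, 0.982, 0.0, -0.001]
contact_force: [-5.9, -1.1, 10.6]
gripper_width: 38.6
grasp_force: 60.0
```

```bash
python3 st.py
```

```text
12.6667 [ 467.9 -216.4  111.4] yaw 111.51 j6 -1.078 F [-5.9 -1.1 10.6] T [-0.188  1.647 -0.07 ] 60.0266969203949
```

Call:
{"method": "play_rows", "body": {
  "series": [
    [0,0,-0.05,0,0,-0.7],
    [0,0,-0.05,0,0,-0.7],
    [0,0,-0.05,0,0,-0.7],
    [0,0,-0.05,0,0,-0.7],
    [0,0,-0.05,0,0,-0.7],
    [0,0,0,0,0,0],
    [0,0,0,0,0,0]
  ]
}}

```text
clock: 13.25
position: [467.8, -216.1, 111.1]
ee_rot: [-0.004, 1.0, 0.0, -0.002]
contact_force: [-5.8, 1.5, 12.4]
gripper_width: 38.6
grasp_force: 60.1
```

```bash
python3 st.py
```

```text
13.25 [ 467.8 -216.1  111.1] yaw 90.51 j6 -1.445 F [-5.8  1.5 12.4] T [ 0.339  1.717 -0.074] 60.13539433479309
```

Call:
{"method": "play_rows", "body": {
  "series": [
    [0,0,-0.05,0,0,-0.7],
    [0,0,-0.05,0,0,-0.7],
    [0,0,-0.05,0,0,-0.7],
    [0,0,-0.05,0,0,-0.7],
    [0,0,-0.05,0,0,-0.7],
    [0,0,0,0,0,0],
    [0,0,0,0,0,0]
  ]
}}

```text
clock: 13.83
position: [472.4, -217.3, 111.3]
ee_rot: [0.175, 0.985, -0.001, 0.004]
contact_force: [2.2, -5.6, 2.1]
gripper_width: 38.2
grasp_force: 60.7
```

```bash
python3 st.py
```

```text
13.8333 [ 472.4 -217.3  111.3] yaw 69.81 j6 -1.808 F [ 2.2 -5.6  2.1] T [-1.498 -0.744  0.769] 60.702447295188904
```

Vertical torque has jumped to 0.77 N m, which suggests the stop. I'll look at the index line.

```bash
python3 - <<'E'
from h import *
d=shot('wrist','w4');s=shot('side','s4')
a=cv2.resize(d['image'][150:400,220:430,::-1],None,fx=2,fy=2,interpolation=cv2.INTER_CUBIC)
b=cv2.resize(s['image'][140:210,340:410,::-1],(380,500),interpolation=cv2.INTER_CUBIC)
cv2.imwrite('pics/crop4.png',cv2.convertScaleAbs(np.hstack([a,b]),alpha=1.5))
E
```

```text
(no output)
```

View pics/crop4.png

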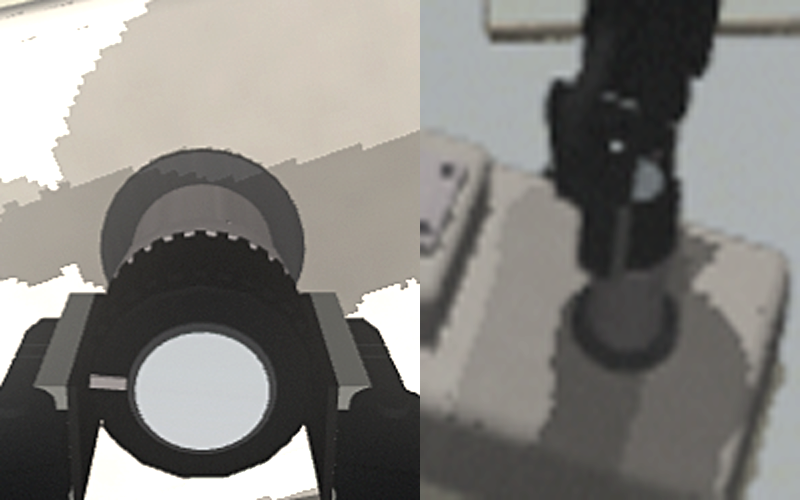

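The index line is now at about (274,341) and the window centre at about (321,343.5). The cap lagged the tool by roughly 15°, so it hit the stop and slipped in the grip.

```bash
python3 - <<'E'
from h import *
for f,z,p in(('w3',116,[(321.5,254),(297,246)]),('w4',114,[(321,343.5),(274,341)])):
    r=ray(load(f),p,z); v=r[1]-r[0]; print(r[:,:2].round(1),np.degrees(np.arctan2(v[1],v[0])),np.hypot(*v[:2]))
E
```

```text
[[ 468.3 -214.9]
 [ 479.9 -204.3]] 42.52653214580343 15.75159660649802
[[ 469.4 -215.5]
 [ 463.  -230.1]] -113.68591431069085 15.915539435152143
```

Call:
{"method": "play_rows", "body": {
  "series": [
    [0,0,0,0,0,-0.5],
    [0,0,0,0,0,-0.5],
    [0,0,0,0,0,0],
    [0,0,0,0,0,0]
  ]
}}

```text
clock: 14.27
position: [473.5, -218.2, 111.4]
ee_rot: [0.225, 0.974, -0.002, 0.005]
contact_force: [5.1, -9.1, -1.1]
gripper_width: 38.3
grasp_force: 61.1
```

```bash
python3 st.py; python3 - <<'E'
from h import *
d=shot('wrist','w5')
g=cv2.cvtColor(d['image'],cv2.COLOR_RGB2GRAY)[325:360,262:284]; ys,xs=np.where(g>100); print(len(xs),xs.mean()+262,ys.mean()+325,g.max())
w=load('w4');g=cv2.cvtColor(w['image'],cv2.COLOR_RGB2GRAY)[325:360,262:284]; ys,xs=np.where(g>100); print(len(xs),xs.mean()+262,ys.mean()+325,g.max())
E
```

```text
14.2667 [ 473.5 -218.2  111.4] yaw 64.03 j6 -1.911 F [ 5.1 -9.1 -1.1] T [-2.79  -1.256  1.436] 61.12587511539459
74 272.6621621621622 342.1216216216216 179
75 273.28 341.36 117
```

```bash
cat > ang.py <<'E'
from h import *
def ang(f,z=114):
    d=load(f);g=cv2.cvtColor(d['image'],cv2.COLOR_RGB2GRAY)
    n,l,s,c=cv2.connectedComponentsWithStats((g[300:390,284:358]>90).astype('uint8'))
    i=1+np.argmax(s[1:,4]);ctr=s[i,:2]+(s[i,2:4]-1)/2+[284,300]
    ys,xs=np.where(g[325:362,264:283]>85);ix=(xs.mean()+264,ys.mean()+325)
    r=ray(d,[ctr,ix],z);v=r[1]-r[0]
    print(f,s[i],ctr,np.round(ix,1),len(xs),r[:,:2].round(1).tolist(),'cap',np.degrees(np.arctan2(v[1],v[0])).round(2))
if __name__=='__main__':
    import sys
    for f in sys.argv[1:]:ang(f)
E
python3 ang.py w4 w5
```

```text
w4 [   3   16   68   59 3100] [320.5 345. ] [273.5 341.7] 94 [[469.9, -215.9], [463.2, -230.4]] cap -114.74
w5 [   3   12   68   59 3118] [320.5 341. ] [273.1 343.2] 106 [[469.8, -215.8], [463.5, -230.6]] cap -112.93
```

The cap held within 2° while the tool turned 6° more and torque rose to 1.4 N m, so it is bottomed out. Now I back off.

Call:
{"method": "play_rows", "body": {
  "series": [
    [0,0,0.04,0,0,0.6],
    [0,0,0.08,0,0,0.9],
    [0,0,0.08,0,0,1],
    [0,0,0.08,0,0,1],
    [0,0,0.08,0,0,1],
    [0,0,0.08,0,0,1],
    [0,0,0.08,0,0,1],
    [0,0,0.08,0,0,1],
    [0,0,0.08,0,0,1],
    [0,0,0.08,0,0,1],
    [0,0,0.08,0,0,1],
    [0,0,0.08,0,0,1],
    [0,0,0.08,0,0,1],
    [0,0,0.08,0,0,1],
    [0,0,0.08,0,0,1],
    [0,0,0.06,0,0,0.5],
    [0,0,0,0,0,0],
    [0,0,0,0,0,0],
    [0,0,0,0,0,0]
  ]
}}

```text
clock: 15.9
position: [471.1, -211.8, 112.3]
ee_rot: [-0.526, 0.85, 0.001, 0.003]
contact_force: [0.1, 24.8, 14.1]
gripper_width: 38.5
grasp_force: 62.7
```

```bash
python3 st.py; python3 -c "
from h import *
shot('wrist','w6')"; python3 ang.py w6
```

```text
15.9 [ 471.1 -211.8  112.3] yaw 153.53 j6 -0.345 F [ 0.1 24.8 14.1] T [ 6.811 -0.043  0.033] 62.66026854515076
w6 [   4   13   67   59 3098] [321. 342.] [273.7 343.3] 97 [[470.0, -214.3], [484.7, -221.0]] cap -24.65
```

Call:
{"method": "play_rows", "body": {
  "series": [
    [0,0,0,0,0,0],
    [0,0,0,0,0,0],
    [0,0,0,0,0,0],
    [0,0,0,0,0,0],
    [0,0,0,0,0,0],
    [0,0,0,0,0,0]
  ]
}}

```text
clock: 16.45
position: [471.1, -211.7, 112.3]
ee_rot: [-0.526, 0.85, 0.001, 0.003]
contact_force: [-0.2, 23.8, 12.8]
gripper_width: 38.2
grasp_force: 62.7
```

```bash
python3 st.py; python3 -c "
from h import *
shot('wrist','w7')"; python3 ang.py w7
```

```text
16.45 [ 471.1 -211.7  112.3] yaw 153.53 j6 -0.345 F [-0.2 23.8 12.8] T [ 6.815e+00 -3.900e-02  5.000e-03] 62.65995919704437
w7 [   4   13   68   59 3100] [321.5 342. ] [273.7 343.3] 97 [[469.8, -214.2], [484.7, -221.0]] cap -24.67
```

The cap is holding still, about 89° back from its stop, so I'm handing in.

```bash
python3 -c "
from h import *
print(job_done())"
```

```text
the job is handed in; nothing more can be done
None
```

I handed the job in with the selector at the round dot and the cap screwed to its stop, backed off about 89° and still held by the gripper; `job_done` returned no verdict, so I can't confirm the judging.

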